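Cull the twisted lamp bracket on the surface plate

ROBOT

A 6-joint arm with a two-finger parallel gripper is mounted at the origin on a cart in front of the work surface, level with it; the furniture and walls round the work are solid. World frame = base frame: x ahead of the robot, y to its left, z up, the work surface at z = 0. Lengths are in mm, angles in rad, forces in N, time in s.
With the tool pointing down it reaches from about 275 to 825 mm from the base axis. Payload 5.2 kg.
Tool frame: the origin (TCP) lies at the very end of the fingers, on their centre line; the grasp point (between the pads) lies 19 mm behind it; z points along the fingers, y is the direction in which the jaws open and shut (so a half turn about z gives the same grasp; the last joint's range is limited). The gripper opens to 93 mm and grips with 3 to 60 N. Pads are 15 mm wide; open, the fingers measure 128 mm over their backs; the gripper's body (75 mm by 188 mm) begins 65 mm behind the grasp point.
Start: joints at [-1.331, 0.259, 1.535, -0, 1.348, -0.203], TCP at [235.68, -496.951, 218.653] pointing down, gripper open.
Joint ranges: [-3.14, 3.14], [-0.91, 2.08], [0.19, 2.58], [-1.22, 4.36], [0.22, 2.71], [-3.12, 3.12]. Speed limits (rad/s): [2.57, 2.57, 3.14, 3.14, 3.14, 3.14].

INTERFACE

Orientations are given as [roll, pitch, yaw] about the fixed x, y, z axes, in that order (R = Rz(yaw) Ry(pitch) Rx(roll)).
In Python, from bench import robot gives the robot as it stands. The module is installed in compiled form; this text tells all that it offers. Calls block until the motion is done:
- robot.move_ptp(position, orientation): joint-space move of the TCP to a pose.
- robot.move_linear(position, ori=None, speed=150, f_stop=None): straight line of the TCP; ori=None keeps the orientation; speed is the mean speed in mm/s. With f_stop (N) it stops when the force on the tool has changed by that much, and returns True; else False.
- robot.move_j(angles): joint-space move.
- robot.move_gripper(opening): opening from 0.0 (shut) to 1.0 (fully open); the grip force is fixed at half the most; returns when the fingers have stopped.
- robot.sleep(seconds).
- robot.inverse_kinematics(position, orientation): joint angles nearest the present ones, or None.
- robot.get_image(name): name is "scene" or "top" or "wrist"; returns a dict with "img" (480x640x3 uint8, blue, green, red), "fovy" (degrees; the focal length in pixels is half the picture's height over the tangent of half this angle, whatever the lens; pixels are square), "cx", "cy" (the principal point, pixels), "eye" and "orientation" of the camera in the world. Camera axes: x right, y down, z forward; pixel columns grow to the right and rows downward; lengths in mm; the calibration is good to about 2 mm. A picture is of the moment at which its call begins. There is no depth.
A pose or a line that the arm cannot do raises robot.MotionError and nothing moves.
- robot.hand_in(): hands the job in, once; it reports no verdict.
Readings, each from a call of its own:
- robot.current_t(): time.
- robot.current_qpos(): joint angles.
- robot.current_joint_vel(): joint speeds.
- robot.current_joint_efforts(): joint torques, N m.
- robot.current_tcp_pos(): TCP position.
- robot.current_eef_rot(): TCP orientation.
- robot.current_contact_force(): force on the tool from outside, world axes, zero at the start.
- robot.current_ft_torque(): the same for the moment, N m.
- robot.current_gripper_width(): opening from 0.0 (shut) to 1.0 (fully open).
Only numpy, scipy, OpenCV 4.12 (cv2) and the standard library are available. Lean on these libraries where they do the work, as an engineer would, in place of code of your own. Each camera call takes 0.05 s, during which the arm holds its last target.

TASK

One black bracket lies on the steel surface plate and another on the plywood waiting board: lay the waiting one on the surface plate beside the first and let go of it, then press down on the spot-marked corner of the one you have just laid and after that on the marked corner of the other, to find which one rocks. Put the rocking bracket on the sloping board of the rework rack, lug up and lying flat on the slope under the cross bar, and leave the sound one lying on the surface plate. Keep the first bracket about where it lies until both are pressed, and leave the black spray can and the oil bottle standing where they are.

Things in the scene. Friction and masses are not known exactly. Their poses are not given: they have to be found in the camera images.
- bracket_a: black steel bracket, 0.25 kg: base 80 (own x) x 100 (own y) x 5 mm, origin at the centre of its underside, z up. One upright lug, 50 mm long in x, 8 mm thick in y, centred at x -8, y -14 mm, its top 50 mm above the underside, with a bright rivet through it; grip it across the 8 mm. A bright spot 12 mm across marks the corner at x +40, y +50 mm, farthest from the lug
- bracket_b: second bracket, same sizes, origin and axes as bracket_a. One of the two (it varies which) has a twisted base: on a flat surface its marked corner rests about 5 mm up, the base leaning about 2 degrees; pressed there with under 1 N it rocks down to touch, and back when let go. The sound one's corner does not move
- bracket_a_corner (a point): the marked corner of bracket_a, at the underside of its base: on a base that rests flat it is level with what the bracket lies on
- bracket_b_corner (a point): the marked corner of bracket_b, at the underside of its base: on a base that rests flat it is level with what the bracket lies on
- surface_plate: fixed flat steel plate, 200 (x) x 290 (y) x 20 mm high, with room for both brackets side by side along y; the bracket that lies there at the start is in its +y half. Origin: centre of its underside
- waiting_board: fixed plywood board on battens, 120 (x) x 140 (y) x 20 mm high, where one bracket waits. Origin: centre of its underside
- rework_rack: fixed rack: sloping board (rack_slope) and over it a wooden cross bar along y, 200 mm long, 12 mm thick, underside 280 mm above the table, from x -30 to +10 mm, on thin posts at y +-90 mm. An upright gripper meets the bar; one leaning 30 degrees, square to the slope, passes in front of it. Origin: under its middle at table height; its low front faces own -x
- rack_slope: the rack's sloping board, 150 (x, up the slope) x 190 (y) mm, rising 30 degrees to +x; a lip at its low end, x -83 to -75 mm, stands 14 mm above it. Origin: middle of the board's upper face, 70 mm above the table; z square out of the board
- spray_black: black spray can, 67 mm across, 200 mm tall, standing behind the surface plate; bystander. Origin at its foot
- oil_bottle: black oil bottle, 80 mm across, 157 mm tall, standing at the back; bystander. Origin at its foot

How it is judged (in metres and radians):
On the way, in this order (a step that is already met when the one before it is completed fails the run):
1. both brackets lie on the surface plate, released and at rest (x of bracket_a in the frame of surface_plate between -0.08 and 0.08 m and y of bracket_a in the frame of surface_plate between -0.125 and 0.125 m and z of bracket_a in the frame of surface_plate between 0.014 and 0.028 m and angle between each of bracket_a, bracket_b's own z axis and vertical below 0.12 rad and x of bracket_b in the frame of surface_plate between -0.08 and 0.08 m and y of bracket_b in the frame of surface_plate between -0.125 and 0.125 m and z of bracket_b in the frame of surface_plate between 0.014 and 0.028 m and linear speed of each of bracket_a, bracket_b below 0.02 m/s and angular speed of each of bracket_a, bracket_b below 0.2 rad/s and contact force between the fingers and bracket_a below 0.05 N and contact force between the fingers and bracket_b below 0.05 N), for 0.2 s.
2. the marked corner of the newly laid bracket is pressed down against the surface plate (((x of bracket_a in the frame of surface_plate between -0.08 and 0.08 m and y of bracket_a in the frame of surface_plate between -0.125 and 0.125 m and z of bracket_a in the frame of surface_plate between 0.014 and 0.028 m and angle between bracket_a's own z axis and vertical below 0.12 rad and distance of bracket_a from where it was at the start of the episode above 0.1 m and contact force between the fingers and bracket_a above 1 N and horizontal distance between the grasp point and bracket_a_corner below 0.04 m and z of bracket_a_corner in the frame of surface_plate below 0.023 m) or (x of bracket_b in the frame of surface_plate between -0.08 and 0.08 m and y of bracket_b in the frame of surface_plate between -0.125 and 0.125 m and z of bracket_b in the frame of surface_plate between 0.014 and 0.028 m and angle between bracket_b's own z axis and vertical below 0.12 rad and distance of bracket_b from where it was at the start of the episode above 0.1 m and contact force between the fingers and bracket_b above 1 N and horizontal distance between the grasp point and bracket_b_corner below 0.04 m and z of bracket_b_corner in the frame of surface_plate below 0.023 m))), for 0.1 s.
3. the marked corner of the bracket that was there first (shifted by less than 0.1 m) is pressed down against the surface plate (((x of bracket_a in the frame of surface_plate between -0.08 and 0.08 m and y of bracket_a in the frame of surface_plate between -0.125 and 0.125 m and z of bracket_a in the frame of surface_plate between 0.014 and 0.028 m and angle between bracket_a's own z axis and vertical below 0.12 rad and distance of bracket_a from where it was at the start of the episode below 0.1 m and contact force between the fingers and bracket_a above 1 N and horizontal distance between the grasp point and bracket_a_corner below 0.04 m and z of bracket_a_corner in the frame of surface_plate below 0.023 m) or (x of bracket_b in the frame of surface_plate between -0.08 and 0.08 m and y of bracket_b in the frame of surface_plate between -0.125 and 0.125 m and z of bracket_b in the frame of surface_plate between 0.014 and 0.028 m and angle between bracket_b's own z axis and vertical below 0.12 rad and distance of bracket_b from where it was at the start of the episode below 0.1 m and contact force between the fingers and bracket_b above 1 N and horizontal distance between the grasp point and bracket_b_corner below 0.04 m and z of bracket_b_corner in the frame of surface_plate below 0.023 m))), for 0.1 s.
At the end, for the whole second after the job is handed in: The bracket that rocks lies flat on the rack's slope, lug up, within 0.12 rad of it, its centre within 50 mm along and 60 mm across of the board's middle; the sound one lies flat on the surface plate, its centre within 80 mm (x) and 125 mm (y) of the plate's; both released and at rest (x of bracket_a in the frame of surface_plate between -0.08 and 0.08 m and y of bracket_a in the frame of surface_plate between -0.125 and 0.125 m and z of bracket_a in the frame of surface_plate between 0.014 and 0.028 m and angle between bracket_a's own z axis and vertical below 0.12 rad and angle between bracket_a's own z axis and vertical below 0.05 rad and x of bracket_b in the frame of rack_slope between -0.05 and 0.05 m and y of bracket_b in the frame of rack_slope between -0.06 and 0.06 m and z of bracket_b in the frame of rack_slope between -0.005 and 0.009 m and angle between the z axis of bracket_b and the z axis of rack_slope, either way round below 0.12 rad and linear speed of each of bracket_a, bracket_b below 0.02 m/s and angular speed of each of bracket_a, bracket_b below 0.2 rad/s and contact force between the fingers and bracket_a below 0.05 N and contact force between the fingers and bracket_b below 0.05 N); the robot touches nothing.
It fails at once if the spray can is shifted by more than 30 mm or tipped (distance of spray_black from where it was at the start of the episode above 0.03 m or angle between spray_black's own z axis and vertical above 0.3 rad).
It fails at once if the oil bottle is shifted by more than 30 mm or tipped (distance of oil_bottle from where it was at the start of the episode above 0.03 m or angle between oil_bottle's own z axis and vertical above 0.3 rad).
It also fails if it takes over 59 s, if anything falls off the work surface, if the arm or the gripper's body presses on something with over 40 N, if the wrist force passes 120 N, or if a joint passes its speed limit or range.

## Working session

There is one attempt and no reset: what is moved stays moved. The work goes in short steps, each a Python script; the robot and the scene stay as the last script left them, time stands still between calls to the robot, and variables do not carry over. Pictures are saved under pics/ and viewed, and the job is handed in when it is done.

```bash
mkdir -p pics
python3 - <<'E'
from bench import robot
import cv2
for n in ["scene","top","wrist"]:
    d=robot.get_image(n); cv2.imwrite(f"pics/{n}0.png",d["img"])
    print(n,d["fovy"],d["cx"],d["cy"],d["eye"],d["orientation"])
print(robot.current_t())
E
```

```text
scene 46.54919398727883 320.174253528758 239.67963805491408 [133.73425583 695.16809062 883.45571741] [-2.35980534 -0.01541453 -2.53562247]
top 55.20359201642803 320.84165662985293 234.29972375415528 [ 400.18653941  -20.13671759 1115.08680536] [-2.97224355  0.03616002 -1.56736114]
wrist 63.18284286670557 315.5050087702327 244.6830098559907 [ 303.55691918 -465.28474548  384.00369866] [ 2.86594817e+00  2.41216520e-03 -1.12828295e+00]
0.15
```

View pics/top0.png

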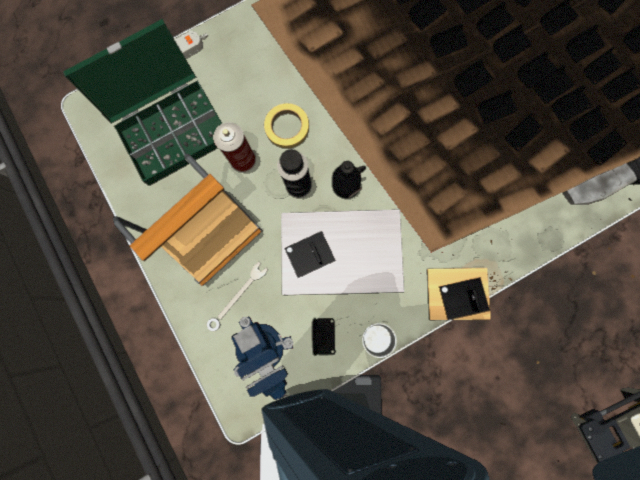

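View pics/scene0.png

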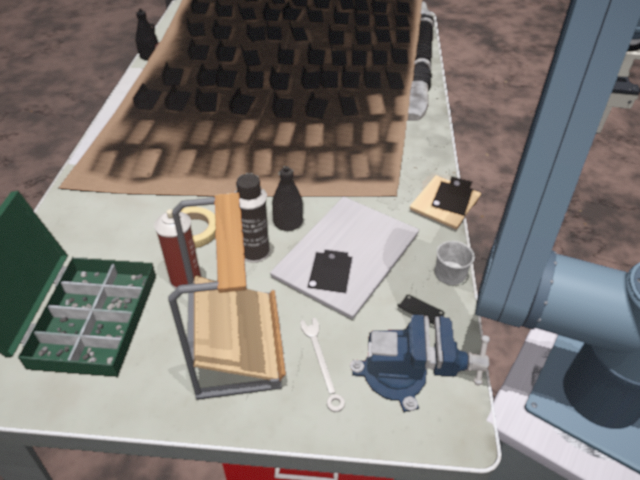

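View pics/wrist0.png

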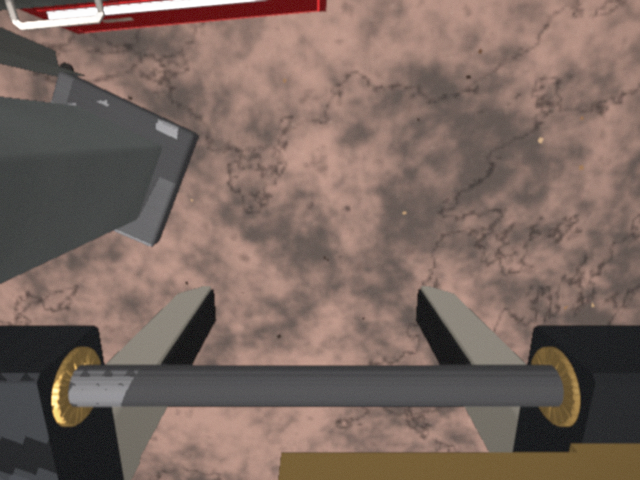

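The top view shows the plate at about (342,252) with bracket 1 at (310,254), the waiting board at (460,293) with bracket 2 at (465,297), and the rack at (210,235). I'll write helpers and zoom in.

```bash
cat > h.py <<'E'
from bench import robot
import cv2, numpy as np
from scipy.spatial.transform import Rotation as Rn
def cam(n,save=None):
    d=robot.get_image(n)
    if save: cv2.imwrite(f"pics/{save}.png",d["img"])
    d["f"]=240/np.tan(np.radians(d["fovy"])/2); d["R"]=Rn.from_euler('xyz',d["orientation"]).as_matrix(); d["eye"]=np.array(d["eye"])
    return d
def ray(d,uv):
    v=d["R"]@np.array([(uv[0]-d["cx"])/d["f"],(uv[1]-d["cy"])/d["f"],1]); return d["eye"],v/np.linalg.norm(v)
def onz(d,uv,z):
    e,v=ray(d,uv); return e+v*(z-e[2])/v[2]
def onplane(d,uv,p0,n):
    e,v=ray(d,uv); return e+v*(np.dot(p0-e,n)/np.dot(v,n))
def proj(d,p):
    q=d["R"].T@(np.asarray(p)-d["eye"]); return np.array([d["cx"]+d["f"]*q[0]/q[2],d["cy"]+d["f"]*q[1]/q[2]])
def tri(d1,u1,d2,u2):
    e1,v1=ray(d1,u1);e2,v2=ray(d2,u2)
    A=np.stack([v1,-v2],1);s=np.linalg.lstsq(A,e2-e1,rcond=None)[0]
    a=e1+v1*s[0];b=e2+v2*s[1];return (a+b)/2,np.linalg.norm(a-b)
E
python3 - <<'E'
import cv2
a=cv2.imread('pics/top0.png'); s=cv2.imread('pics/scene0.png')
cv2.imwrite('pics/z1.png',cv2.resize(a[190:330,265:505],None,fx=3.3,fy=3.3,interpolation=cv2.INTER_CUBIC))
cv2.imwrite('pics/z2.png',cv2.resize(a[160:300,110:290],None,fx=4,fy=4,interpolation=cv2.INTER_CUBIC))
cv2.imwrite('pics/z3.png',cv2.resize(s[170:410,150:310],None,fx=2.5,fy=2.5,interpolation=cv2.INTER_CUBIC))
cv2.imwrite('pics/z4.png',cv2.resize(s[160:320,270:490],None,fx=3.5,fy=3.5,interpolation=cv2.INTER_CUBIC))
E
```

```text
(no output)
```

View pics/z1.png

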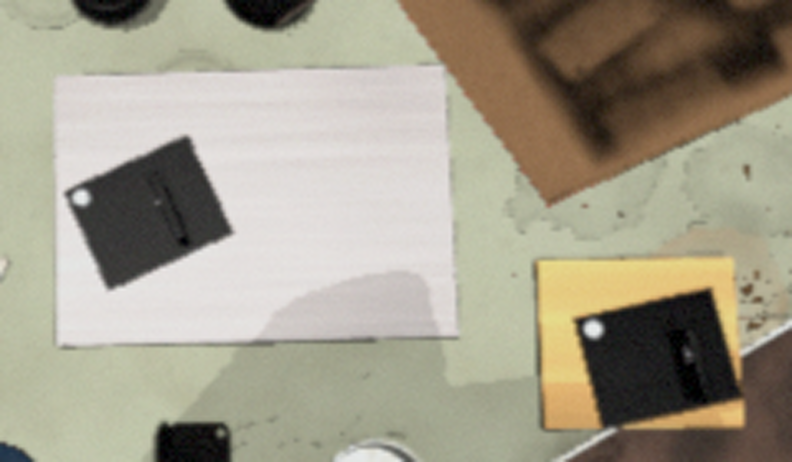

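View pics/z2.png

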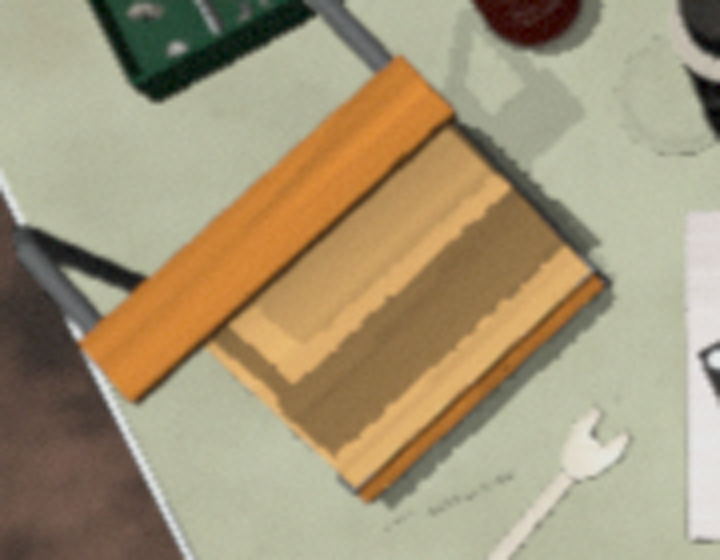

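View pics/z3.png

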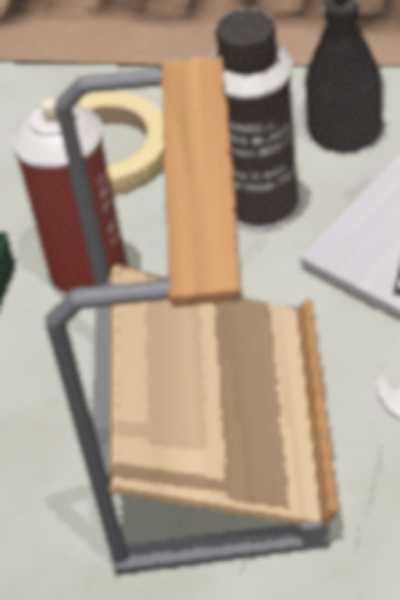

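View pics/z4.png

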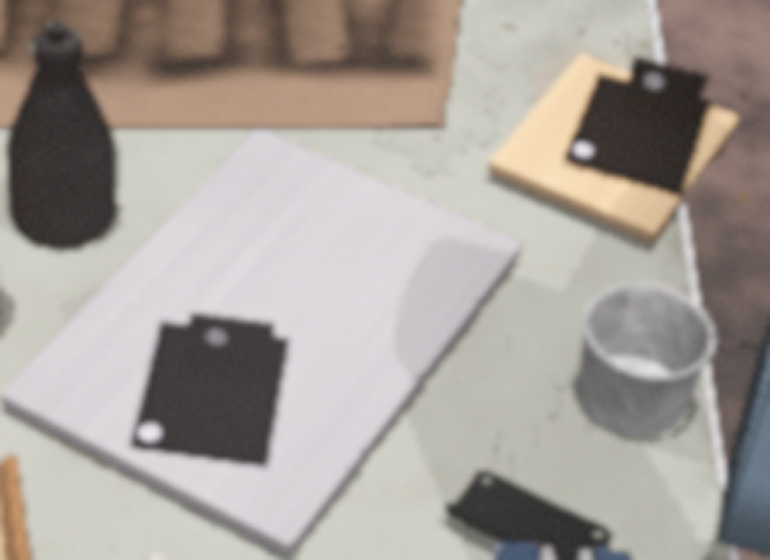

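Run:
```python
from h import *
d=cam("top");s=cam("scene")
def z1(p): return ((p[0]+.5)/3.3-.5+265,(p[1]+.5)/3.3-.5+190)
def z2(p): return ((p[0]+.5)/4-.5+110,(p[1]+.5)/4-.5+160)
def z3(p): return ((p[0]+.5)/2.5-.5+150,(p[1]+.5)/2.5-.5+170)
np.set_printoptions(precision=1,suppress=True)
P=[onz(d,z1(p),20) for p in [(55,75),(443,66),(459,337),(58,346)]]
print("plate",np.array(P),np.mean(P,0),[np.linalg.norm(P[i]-P[i-1]) for i in range(4)])
for nm,c,sp in [("B1",[(66,190),(188,136),(232,234),(110,288)],(81,197)),("B2",[(575,320),(711,290),(742,397),(605,427)],(593,328))]:
    C=np.array([onz(d,z1(p),25) for p in c]); S=onz(d,z1(sp),25)
    # corners: 0=(40,50) 1=(40,-50)?? 3=(-40,50)
    print(nm,C,C.mean(0),[np.linalg.norm(C[i]-C[i-1]) for i in range(4)],"spot",S)
    y=C[0]+C[3]-C[1]-C[2]; print("y axis candidate (0,3)-(1,2)",np.degrees(np.arctan2(y[1],y[0]))-90)
    x=C[0]+C[1]-C[3]-C[2]; print("x axis (0,1)-(3,2)",np.degrees(np.arctan2(x[1],x[0])))
# rack bar
for nm,a,b in [("bar BL/front-right? ",(455,117),(240,300)),("bar front-left",(136,402),(172,303)),("bar far-left",(402,57),None),("lip near right",(605,277),(307,300)),("lip end left",(365,497),(337,517)),("board",(355,490),(322,522))]:
    if b: print(nm,*tri(d,z2(a),s,z3(b)))
```

```text
plate [[ 642.2  117.2   20. ]
 [ 647.6 -169.4   20. ]
 [ 449.5 -175.8   20. ]
 [ 442.6  111.4   20. ]] [545.5 -29.1  20. ] [np.float64(199.67401820116723), np.float64(286.62070090048223), np.float64(198.21233049860976), np.float64(287.2852332395316)]
B1 [[555.2 107.   25. ]
 [595.   18.1  25. ]
 [522.9 -14.   25. ]
 [483.9  74.   25. ]] [539.3  46.3  25. ] [np.float64(78.60198604998659), np.float64(97.35521331585237), np.float64(78.83952250857548), np.float64(96.19075071072582)] spot [550.1  95.9  25. ]
y axis candidate (0,3)-(1,2) 24.010150643732175
x axis (0,1)-(3,2) 24.40399050361731
B2 [[ 461.4 -257.3   25. ]
 [ 482.8 -353.8   25. ]
 [ 407.9 -371.3   25. ]
 [ 386.8 -275.2   25. ]] [ 434.7 -314.4   25. ] [np.float64(76.76103066681242), np.float64(98.91013305716578), np.float64(76.90714914357706), np.float64(98.37138866278913)] spot [ 455.8 -269.7   25. ]
y axis candidate (0,3)-(1,2) 12.411382355298656
x axis (0,1)-(3,2) 13.287846604358409
bar BL/front-right?  [649.4 230.3  87.8] 70.7118984879763
bar front-left [511.7 353.  272.6] 35.66916985006249
lip near right [598.9 164.1  36. ] 1.3124039207927616
lip end left [465.6 303.4  33.2] 2.392968920427201
board [471.2 310.9  30.9] 0.47437128077408436
```

Run:
```python
from h import *
d=cam("top");s=cam("scene")
def z2(p): return ((p[0]+.5)/4-.5+110,(p[1]+.5)/4-.5+160)
def z3(p): return ((p[0]+.5)/2.5-.5+150,(p[1]+.5)/2.5-.5+170)
np.set_printoptions(precision=1,suppress=True)
C=np.array([onz(d,z2(p),292) for p in [(402,57),(455,117),(136,402),(82,345)]])
print("bar top",C,[np.linalg.norm(C[i]-C[i-1]) for i in range(4)])
y=C[3]+C[2]-C[0]-C[1]; yaw=np.arctan2(y[1],y[0])-np.pi/2; print(np.degrees(yaw))
ex=np.array([np.cos(yaw),np.sin(yaw),0]); print("origin",C.mean(0)+10*ex)
Cs=np.array([onz(s,z3(p),292) for p in [(163,60),(220,60),(240,293),(170,298)]])
print("scene bar",Cs,[np.linalg.norm(Cs[i]-Cs[i-1]) for i in range(4)],Cs.mean(0)+10*ex)
L=np.array([onz(d,z2(p),40.6) for p in [(608,285),(370,502)]]);print("lip",L,np.linalg.norm(L[1]-L[0]))
y=L[1]-L[0];yw=np.arctan2(y[1],y[0])-np.pi/2;print(np.degrees(yw),L.mean(0)+78.9*np.array([np.cos(yw),np.sin(yw),0]))
# board edges: front corners
B=np.array([onz(d,z2(p),44.6) for p in [(600,272),(356,490)]]);print("lip inner",B,np.linalg.norm(B[1]-B[0]),B.mean(0)+72*ex)
```

```text
bar top [[656.7 218.7 292. ]
 [627.4 192.5 292. ]
 [493.9 334.2 292. ]
 [520.3 361.3 292. ]] [np.float64(197.3144360400656), np.float64(39.318543722998626), np.float64(194.75947364385064), np.float64(37.7745485451311)]
43.51220739216676
origin [581.8 283.6 292. ]
scene bar [[659.2 220.3 292. ]
 [629.3 198.8 292. ]
 [491.9 342.  292. ]
 [520.7 366.9 292. ]] [np.float64(201.69560226498135), np.float64(36.813218324518786), np.float64(198.51964184356595), np.float64(38.104841589541394)] [582.5 288.9 292. ]
lip [[592.6 161.1  40.6]
 [463.3 298.6  40.6]] 188.78131817871875
43.231795179415705 [585.4 283.9  40.6]
lip inner [[599.8 165.4  44.6]
 [470.1 306.   44.6]] 191.34596150123764 [587.1 285.3  44.6]
```

```bash
cat >> h.py <<'E'
def down(j,z=(0,0,-1)):
    z=np.array(z,float);j=np.array(j,float);j/=np.linalg.norm(j)
    return Rn.from_matrix(np.stack([np.cross(j,z),j,z],1)).as_euler('xyz')
def rot(a): return np.array([[np.cos(a),-np.sin(a),0],[np.sin(a),np.cos(a),0],[0,0,1]])
E
python3 - <<'E'
from h import *
np.set_printoptions(precision=3,suppress=True)
s=cam("scene");w=cam("wrist")
Rt=Rn.from_euler('xyz',robot.current_eef_rot()).as_matrix();print(Rt)
print("cam in tool",Rt.T@(w["eye"]-robot.current_tcp_pos()))
def z3(p): return ((p[0]+.5)/2.5-.5+150,(p[1]+.5)/2.5-.5+170)
for n,p in [("can front foot",(260,223)),("bottle front foot",(348,150))]:
    print(n,onz(s,z3(p),0))
def q(p,o):
    a=robot.inverse_kinematics(list(p),list(o)); return None if a is None else np.array(a)
B2=np.array([434.7,-314.4,20]);y2=np.radians(12.8)
lug=np.array([-8,-14,0])
g=B2+rot(y2)@lug; print("grasp",g)
for sg in (1,-1):
    j=sg*rot(y2)@[0,1,0]; print("grasp",sg,"toolx",np.cross(j,[0,0,-1]),q(g+[0,0,14],down(j)))
    for pyaw in (0,20,-20):
        T=np.array([545.5,-104,20]);j=sg*rot(np.radians(pyaw))@[0,1,0]
        print("place",pyaw,sg,q(T+rot(np.radians(pyaw))@lug+[0,0,14],down(j)))
yr=np.radians(43.3); sz=rot(yr)@[-.5,0,.866025]; sx=rot(yr)@[.866025,0,.5]; sy=rot(yr)@[0,1,0]
O=np.array([585,285,70])
for sg in (1,-1):
  for px in (-15,):
    print("rack",sg,"toolx.sx",np.cross(sg*sy,-sz)@sx,q(O+px*sx+14*sz,down(sg*sy,-sz)),q(O+px*sx+140*sz,down(sg*sy,-sz)))
E
```

```text
[[ 0.904  0.428 -0.   ]
 [ 0.428 -0.904  0.   ]
 [ 0.    -0.    -1.   ]]
cam in tool [  74.861    0.682 -166.039]
can front foot [705.323  97.605   0.   ]
bottle front foot [698.048 -18.518   0.   ]
grasp [ 430.    -329.824   20.   ]
grasp 1 toolx [-0.975 -0.222 -0.   ] [-0.86   0.438  1.779  0.     0.924 -2.654]
place 0 1 [-0.419  0.45   1.758  0.     0.933 -1.99 ]
place 20 1 [-0.418  0.458  1.744 -0.     0.939 -2.338]
place -20 1 [-0.416  0.443  1.771  0.     0.928 -1.638]
grasp -1 toolx [0.975 0.222 0.   ] [-0.86   0.438  1.779 -0.     0.924  0.487]
place 0 -1 [-0.419  0.45   1.758 -0.     0.933  1.152]
place 20 -1 [-0.418  0.458  1.744 -0.     0.939  0.804]
place -20 -1 [-0.416  0.443  1.771 -0.     0.928  1.504]
rack 1 toolx.sx -0.9999993006250001 [ 0.078  0.336  1.984  0.704  0.506 -2.818] [-0.022  0.077  1.983  0.531  0.765 -2.677]
rack -1 toolx.sx 0.9999993006250001 [0.078 0.336 1.984 0.704 0.506 0.324] [-0.022  0.077  1.983  0.531  0.765  0.464]
```

Run:
```python
from h import *
np.set_printoptions(precision=3,suppress=True)
B2=np.array([434.7,-314.4,20]);y2=np.radians(12.8)
g=B2+rot(y2)@[-8,-14,0]; o=down(rot(y2)@[0,1,0])
robot.move_ptp(list(g+[0,0,130]),list(o)); print(robot.current_t())
cam("wrist","w1"); cam("top","t1")
print(robot.move_linear(list(g+[0,0,13]),speed=120,f_stop=8),robot.current_tcp_pos(),robot.current_contact_force())
robot.move_gripper(0.0); print(robot.current_gripper_width(),robot.current_t(),robot.current_contact_force())
robot.move_linear(list(g+[0,0,110]),speed=150); print(robot.current_gripper_width(),robot.current_contact_force(),robot.current_t())
cam("wrist","w2"); cam("scene","s2")
```

```text
2.55
False [ 430.427 -330.3     33.649] [-0.258 -0.527 -0.313]
0.08350030864661581 5.05 [-0.406  2.214  7.004]
0.08048702931816608 [ 0.81  -0.567 -1.764] 5.85
```

View pics/w1.png

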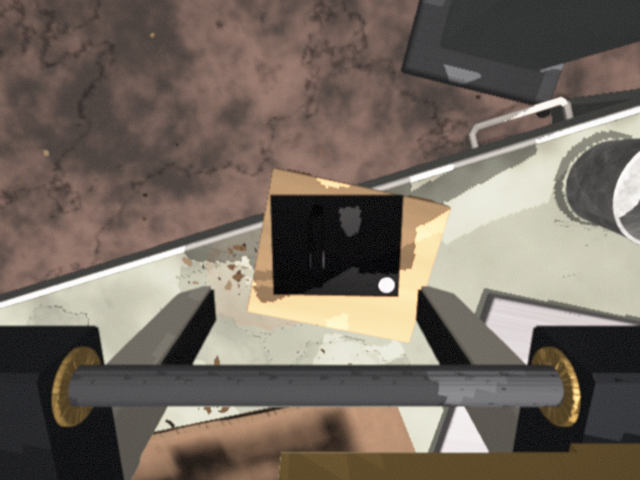

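View pics/s2.png

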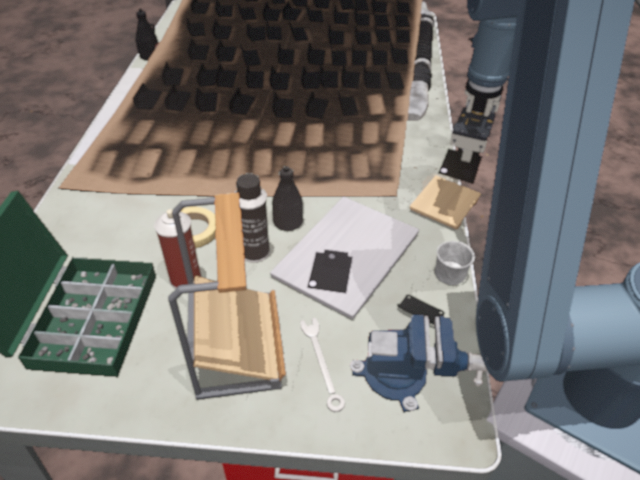

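View pics/w2.png

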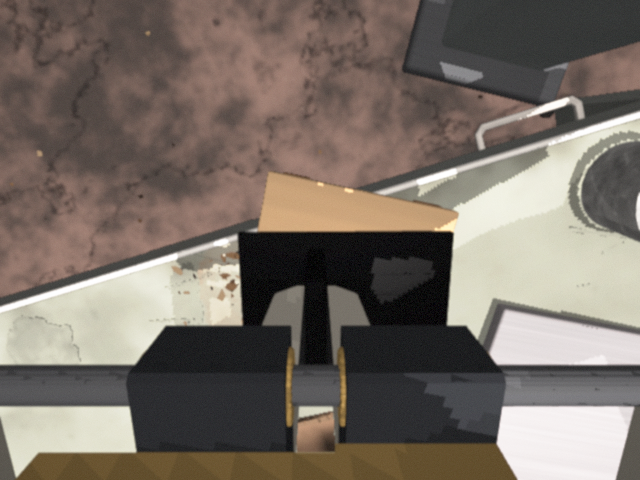

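The bracket is held by its lug and hangs level (wrist view: base at columns 240–450, lug between the pads). Next I lay it in the −y half of the plate.

```bash
python3 - <<'E'
from h import *
np.set_printoptions(precision=3,suppress=True)
a=np.radians(1.2)
T=np.array([545.5,-104,20])+rot(a)@[-8,-14,0]; o=down(rot(a)@[0,1,0])
robot.move_ptp(list(T+[0,0,80]),list(o)); print(robot.current_t())
print(robot.move_linear(list(T+[0,0,17]),speed=100),robot.current_tcp_pos())
print(robot.move_linear(list(T+[0,0,9]),speed=20,f_stop=3),robot.current_tcp_pos(),robot.current_contact_force())
robot.move_gripper(0.6); print(robot.current_gripper_width(),robot.current_t())
robot.move_linear(list(T+[0,0,90]),speed=150)
robot.sleep(0.3)
cam("wrist","w3"); cam("scene","s3"); cam("top","t3");print(robot.current_t())
E
python3 - <<'E'
import cv2
a=cv2.imread('pics/s3.png');cv2.imwrite('pics/s3z.png',cv2.resize(a[180:330,260:440],None,fx=4,fy=4,interpolation=cv2.INTER_CUBIC))
a=cv2.imread('pics/t3.png');cv2.imwrite('pics/t3z.png',cv2.resize(a[190:330,265:505],None,fx=3.3,fy=3.3,interpolation=cv2.INTER_CUBIC))
E
```

```text
6.9
False [ 538.175 -118.704   37.416]
True [ 538.85  -118.67    33.899] [-0.082 -0.381  8.1  ]
0.6000038677616935 8.9083
10.025
```

View pics/w3.png

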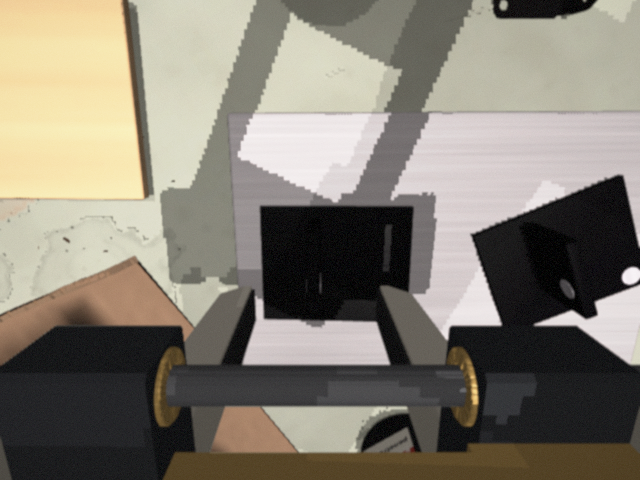

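View pics/s3z.png

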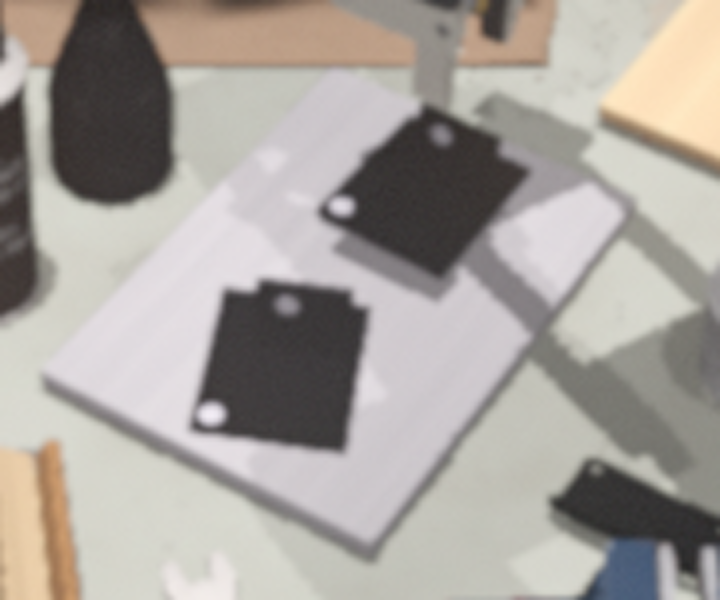

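View pics/t3z.png

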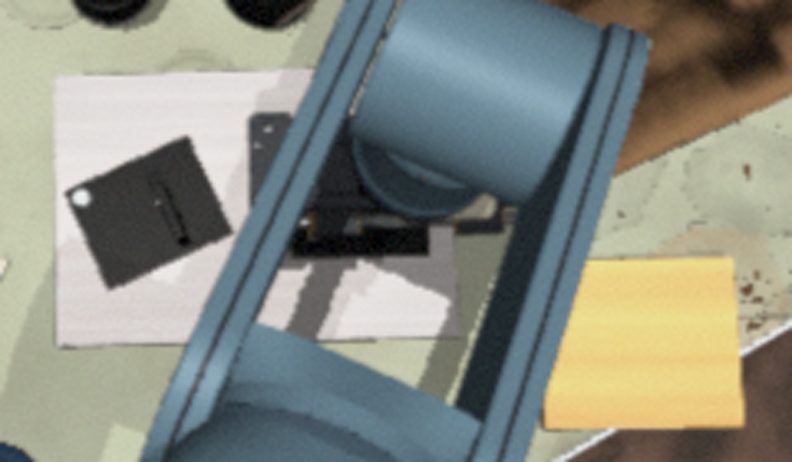

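```bash
cat >> h.py <<'E'
def press(c,o,zs=31.5,zmin=21.5):
    robot.move_linear([c[0],c[1],60],list(o),speed=150)
    robot.move_linear([c[0],c[1],zs+.5],speed=100); robot.sleep(0.15)
    f0=np.array(robot.current_contact_force()); z=zs; log=[]
    while z>zmin:
        robot.move_linear([c[0],c[1],z],speed=20)
        f=np.array(robot.current_contact_force())-f0; log.append((z,round(robot.current_tcp_pos()[2],2),round(f[2],2)))
        if f[2]>6: break
        z-=0.5
    robot.sleep(0.2); f=np.array(robot.current_contact_force())-f0
    print(log,"held",f,robot.current_tcp_pos())
E
python3 - <<'E'
from h import *
np.set_printoptions(precision=2,suppress=True)
s=cam("scene")
S=onz(s,((342.5)/4-.5+260,205.5/4-.5+180),25);print("spot new",S,"B1 spot",onz(s,(210.5/4-.5+260,412.5/4-.5+180),25))
a=np.radians(1.2); o=down(rot(a)@[0,1,0])
C=np.array([545.5,-104,0])+rot(a)@[33,43,0];print(C)
robot.move_gripper(0.0);print(robot.current_t())
press(C,o);print(robot.current_t())
w=cam("scene","s4")
robot.move_linear([C[0],C[1],60],speed=150);print(robot.current_t())
E
```

```text
spot new [579.17 -67.5   25.  ] B1 spot [552.11  96.62  25.  ]
[577.59 -60.32   0.  ]
11.0583
[(31.5, np.float64(31.81), np.float64(0.09)), (31.0, np.float64(30.98), np.float64(0.14)), (30.5, np.float64(30.39), np.float64(0.01)), (30.0, np.float64(29.95), np.float64(0.29)), (29.5, np.float64(29.43), np.float64(0.36)), (29.0, np.float64(28.97), np.float64(1.28)), (28.5, np.float64(28.47), np.float64(-0.53)), (28.0, np.float64(28.0), np.float64(1.31)), (27.5, np.float64(27.47), np.float64(0.26)), (27.0, np.float64(26.97), np.float64(0.6)), (26.5, np.float64(26.48), np.float64(0.89)), (26.0, np.float64(25.99), np.float64(0.44)), (25.5, np.float64(25.61), np.float64(0.71)), (25.0, np.float64(25.47), np.float64(4.51)), (24.5, np.float64(25.44), np.float64(9.05))] held [-0.95  0.92  9.13] [577.69 -60.29  25.41]
16.3167
16.75
```

Contact came lightly at 30 mm, then a hard stop at 25.4 mm, so the newly laid bracket seems to rock. Next, the first one.

```bash
python3 - <<'E'
from h import *
np.set_printoptions(precision=2,suppress=True)
a=np.radians(24.2); o=down(rot(a)@[0,1,0])
C=np.array([539.3,46.3,0])+rot(a)@[33,43,0];print(C)
robot.move_ptp([C[0],C[1],75],list(o))
press(C,o,zs=30.5);print(robot.current_t())
cam("scene","s5")
robot.move_linear([C[0],C[1],110],speed=150);print(robot.current_t())
cam("scene","s6");cam("wrist","w6")
E
python3 - <<'E'
import cv2,numpy as np
a=[cv2.resize(cv2.imread(f'pics/{n}.png')[180:320,260:440],None,fx=2.2*2,fy=2.2*2,interpolation=cv2.INTER_CUBIC)[:, :] for n in ('s4','s6')]
cv2.imwrite('pics/s46.png',cv2.resize(np.hstack(a),None,fx=.5,fy=.5))
E
```

```text
[551.77  99.05   0.  ]
[(30.5, np.float64(30.82), np.float64(0.96)), (30.0, np.float64(30.0), np.float64(1.43)), (29.5, np.float64(29.43), np.float64(1.17)), (29.0, np.float64(28.96), np.float64(1.22)), (28.5, np.float64(28.44), np.float64(0.98)), (28.0, np.float64(27.96), np.float64(0.93)), (27.5, np.float64(27.47), np.float64(1.07)), (27.0, np.float64(26.98), np.float64(0.51)), (26.5, np.float64(26.46), np.float64(2.59)), (26.0, np.float64(25.96), np.float64(1.32)), (25.5, np.float64(25.46), np.float64(0.52)), (25.0, np.float64(25.3), np.float64(5.1)), (24.5, np.float64(25.28), np.float64(9.35))] held [-2.49 -0.76  7.82] [551.87  99.06  25.29]
21.7333
22.5
```

View pics/s46.png

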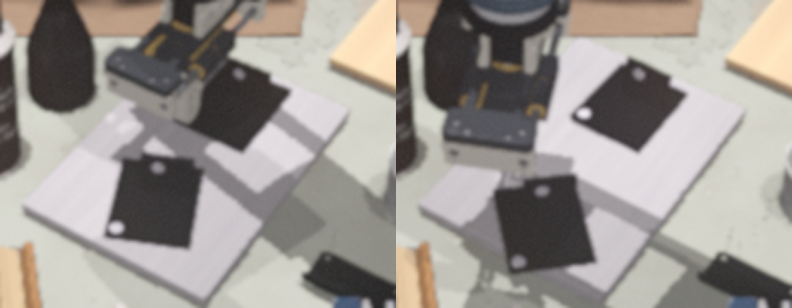

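View pics/w6.png

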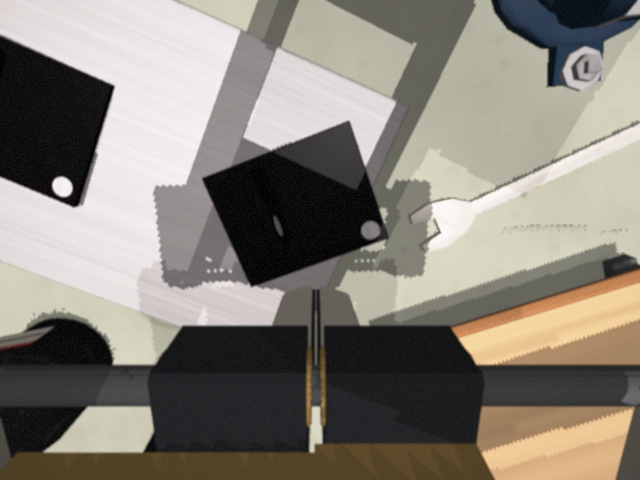

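The transit brushed the first bracket's lug, so it has turned roughly 20°. I'll measure where it lies and whether the press landed near its marked corner.

Run:
```python
from h import *
np.set_printoptions(precision=1,suppress=True)
s=cam("scene"); w=cam("wrist")
img=cv2.imread("pics/w6.png")
C=np.array([onz(w,p,25) for p in [(387,238),(349,122),(204,179),(252,286)]])
print("B1",C,[np.linalg.norm(C[i]-C[i-1]) for i in range(4)],C.mean(0),"spot",onz(w,(370,230),25))
print("scene spot",onz(s,(518/2.2+260-180*0, 262/2.2+180),25) if 0 else onz(s,((518-396)/2.2+260,262/2.2+180),25))
print("B2 spot wrist z25/30",onz(w,(62.5,187),25),onz(w,(62.5,187),30))
print("B2 spot scene z25/30",onz(s,((584-396)/2.2+260,114/2.2+180),25),onz(s,((584-396)/2.2+260,114/2.2+180),30))
i5=cv2.imread("pics/s5.png");i4=cv2.imread("pics/s3.png")
a=[cv2.resize(i[180:330,260:420],(400,375),interpolation=cv2.INTER_CUBIC) for i in (i4,i5)]
cv2.imwrite('pics/s35.png',np.hstack(a))
cv2.imwrite('pics/w6z.png',cv2.resize(img[20:320,0:440],None,fx=1.8,fy=1.8,interpolation=cv2.INTER_CUBIC))
print(robot.current_contact_force(),robot.current_t())
```

```text
B1 [[522.  137.5  25. ]
 [466.1  83.   25. ]
 [535.   13.9  25. ]
 [590.1  68.5  25. ]] [np.float64(96.94697266996361), np.float64(78.04364328393281), np.float64(97.53709177359747), np.float64(77.6266829915538)] [528.3  75.7  25. ] spot [521.7 124.8  25. ]
scene spot [522.4 127.3  25. ]
B2 spot wrist z25/30 [576.7 -66.6  25. ] [574.8 -64.   30. ]
B2 spot scene z25/30 [577.  -65.4  25. ] [574.4 -61.   30. ]
[0.4 0.5 0.3] 22.7
```

View pics/s35.png

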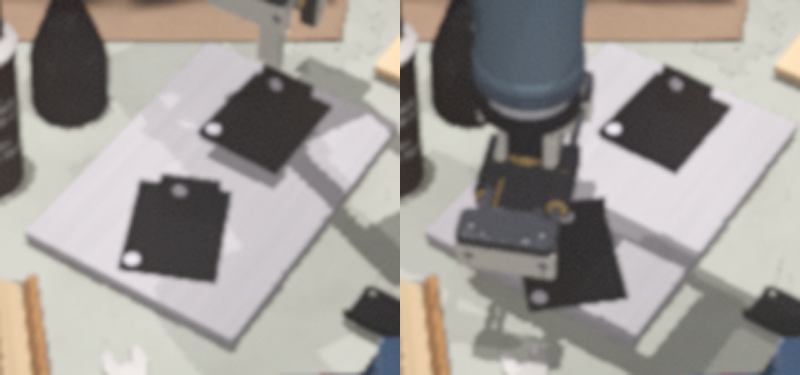

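View pics/w6z.png

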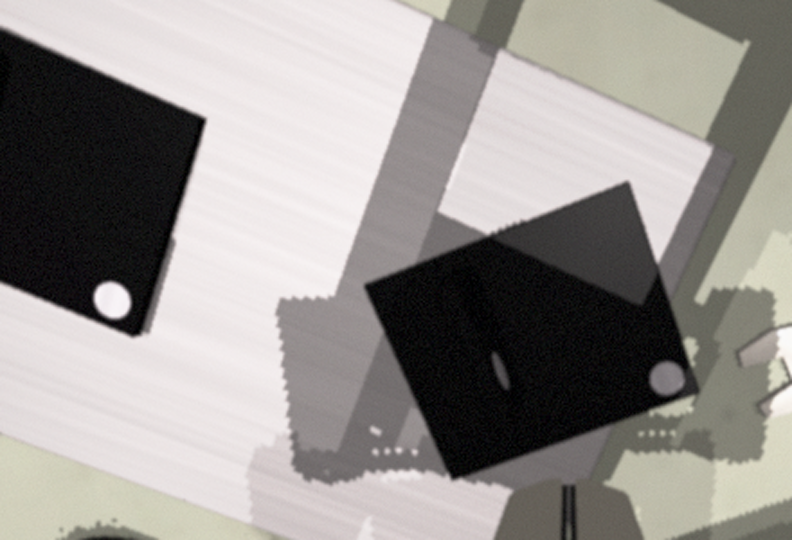

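B1 now lies flat, centre (528,76), yaw 44.5°, moved about 31 mm, which is still allowed. My press was about 48 mm from its corner, so it did not count. I press again at own (21,25), about 31 mm from the corner and still over the plate.

Run:
```python
from h import *
np.set_printoptions(precision=2,suppress=True)
C=np.array([528.3,75.7,0])+rot(np.radians(44.5))@[21,25,0];print(C,np.linalg.norm(C[:2]-[522,137.5]))
robot.move_linear([C[0],C[1],90],speed=150)
robot.move_linear([C[0],C[1],31],speed=150); robot.sleep(0.2)
f0=np.array(robot.current_contact_force());log=[]
for z in np.arange(30,23,-0.75):
    robot.move_linear([C[0],C[1],z],speed=20);robot.sleep(0.1)
    f=np.array(robot.current_contact_force())-f0;log.append((z,round(float(robot.current_tcp_pos()[2]),2),round(float(f[2]),2)))
    if f[2]>5:break
robot.sleep(0.2);print(log,np.array(robot.current_contact_force())-f0,robot.current_t())
cam("scene","s7")
robot.move_linear([C[0],C[1],130],speed=200)
cam("scene","s8");cam("wrist","w8");print(robot.current_t())
i=[cv2.imread(f"pics/{n}.png")[180:330,260:420] for n in("s7","s8")]
cv2.imwrite('pics/s78.png',np.hstack([cv2.resize(k,(400,375),interpolation=cv2.INTER_CUBIC) for k in i]))
```

```text
[525.76 108.25   0.  ] 29.489755446402544
[(np.float64(30.0), 30.14, 0.35), (np.float64(29.25), 29.18, 1.24), (np.float64(28.5), 28.46, 0.36), (np.float64(27.75), 27.74, 0.15), (np.float64(27.0), 26.99, 1.01), (np.float64(26.25), 26.23, 0.85), (np.float64(25.5), 25.49, 0.71), (np.float64(24.75), 25.29, 6.56)] [-0.99 -0.68  6.72] 26.8167
27.6417
```

View pics/s78.png

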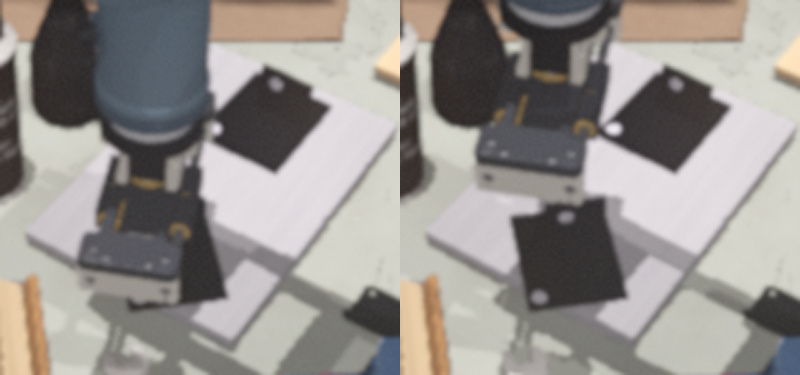

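View pics/w8.png

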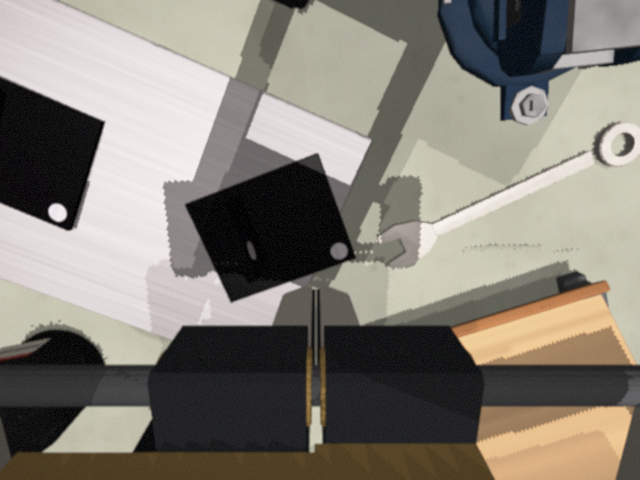

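Run:
```python
import cv2,numpy as np
def cen(n,u,v,r=5):
    g=cv2.cvtColor(cv2.imread(f"pics/{n}.png"),cv2.COLOR_BGR2GRAY).astype(float)
    p=g[v-r:v+r+1,u-r:u+r+1]; bw=np.clip(p-np.percentile(p,50)-12,0,None); yy,xx=np.mgrid[v-r:v+r+1,u-r:u+r+1]
    return round((bw*xx).sum()/bw.sum(),2),round((bw*yy).sum()/bw.sum(),2)
for n in("s3","s4","s5","s6","s7","s8"): print("B2 rivet",n,cen(n,370,214))
for n in("s6","s8"): print("B1 rivet",n,cen(n,327,267))
g=[cv2.resize(cv2.imread(f"pics/{n}.png")[195:255,345:395],(400,480),interpolation=cv2.INTER_CUBIC) for n in("s4","s8")]
cv2.imwrite("pics/cmp.png",np.hstack(g))
i=cv2.imread("pics/w8.png");cv2.imwrite("pics/w8z.png",np.hstack([cv2.resize(i[60:250,0:130],(390,570),interpolation=cv2.INTER_CUBIC),cv2.resize(i[140:310,240:370],(390,570),interpolation=cv2.INTER_CUBIC)]))
```

```text
B2 rivet s3 (np.float64(370.73), np.float64(212.54))
B2 rivet s4 (np.float64(370.41), np.float64(211.67))
B2 rivet s5 (np.float64(370.82), np.float64(212.49))
B2 rivet s6 (np.float64(370.82), np.float64(212.49))
B2 rivet s7 (np.float64(370.84), np.float64(212.49))
B2 rivet s8 (np.float64(370.81), np.float64(212.48))
B1 rivet s6 (np.float64(325.97), np.float64(266.4))
B1 rivet s8 (np.float64(326.13), np.float64(266.19))
```

View pics/cmp.png

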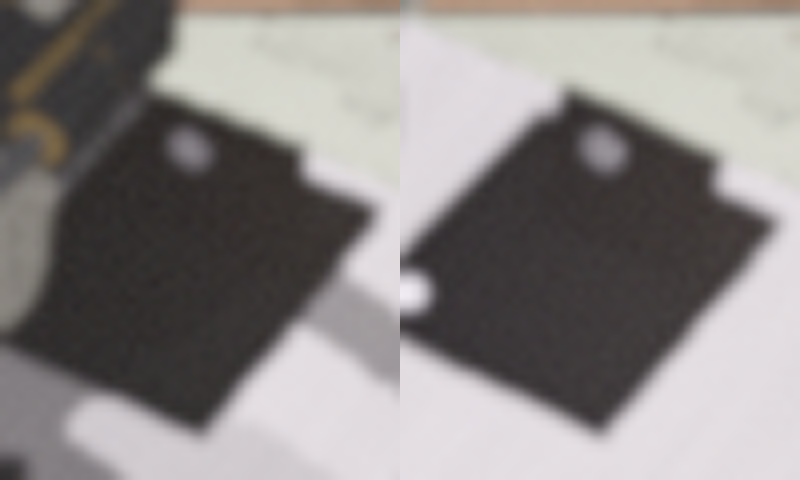

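View pics/w8z.png

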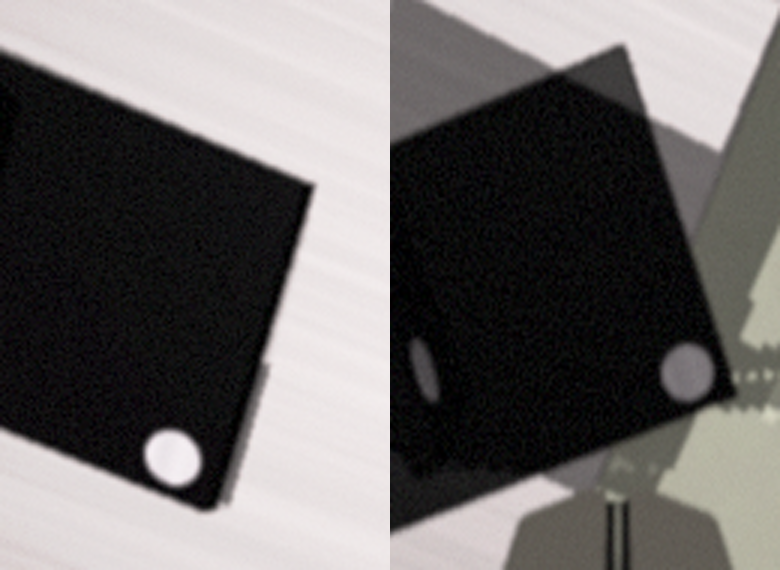

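B2's rivet moved 0.9 px under the press and sprang back, and a shadow gap shows under its marked corner. B1's corner has no gap. So the newly laid bracket rocks, and it goes to the rack.

Run:
```python
from h import *
np.set_printoptions(precision=2,suppress=True)
a=np.radians(1.2)
T=np.array([545.5,-104,20])+rot(a)@[-8,-14,0]; o=down(rot(a)@[0,1,0])
robot.move_ptp(list(T+[0,0,110]),list(o)); robot.move_gripper(0.6)
print(robot.move_linear(list(T+[0,0,13]),speed=120,f_stop=8),robot.current_tcp_pos(),robot.current_t())
robot.move_gripper(0.0); print(robot.current_gripper_width(),robot.current_t())
robot.move_linear(list(T+[0,0,190]),speed=200)
yr=np.radians(43.3); sz=rot(yr)@[-.5,0,.866025]; sx=rot(yr)@[.866025,0,.5]; sy=rot(yr)@[0,1,0]
O=np.array([585,285,70]); G=O-30*sx-14*sy; oo=down(sy,-sz)
robot.move_ptp(list(G+200*sz),list(oo)); print(robot.current_gripper_width(),robot.current_tcp_pos(),robot.current_t())
cam("wrist","w9");cam("top","t9");cam("scene","s9");print(robot.current_t())
```

```text
False [ 538.36 -118.4    33.64] 30.5167
0.08477189345872806 31.325
0.08380490606408979 [503.53 187.77 228.13] 33.5167
33.6667
```

View pics/w9.png

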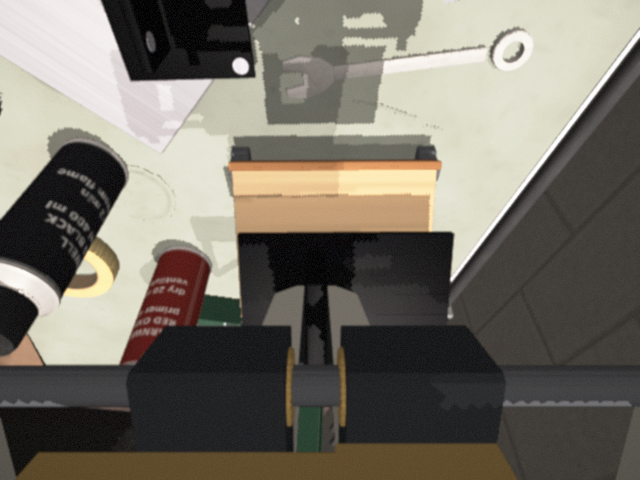

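View pics/s9.png

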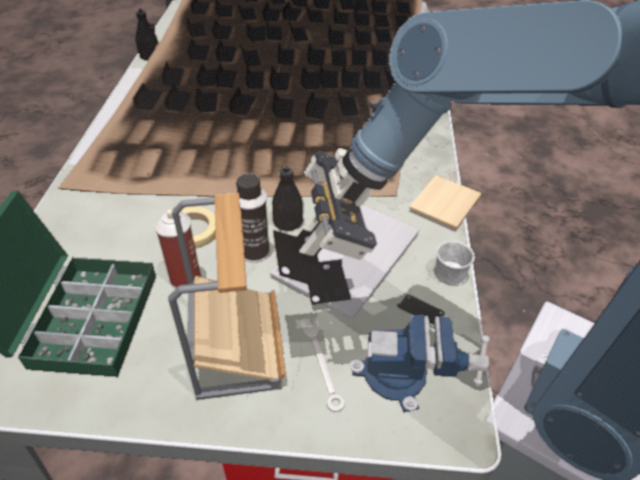

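View pics/t9.png

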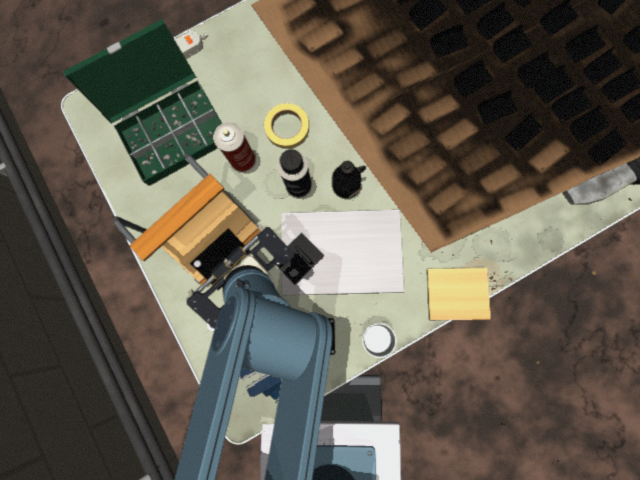

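The bracket hangs square over the slope (wrist view: lip at columns 232–438, base at 238–452), clear of the bar. Now I lower it.

```bash
python3 - <<'E'
from h import *
np.set_printoptions(precision=2,suppress=True)
yr=np.radians(43.3); sz=rot(yr)@[-.5,0,.866025]; sx=rot(yr)@[.866025,0,.5]; sy=rot(yr)@[0,1,0]
O=np.array([585,285,70]); G=O-30*sx-14*sy; oo=down(sy,-sz)
print(robot.move_linear(list(G+24*sz),speed=130,f_stop=12))
r=robot.move_linear(list(G+6*sz),speed=15,f_stop=3)
print(r,(np.array(robot.current_tcp_pos())-O)@np.stack([sx,sy,sz],1),robot.current_contact_force(),robot.current_t())
cam("wrist","w10");cam("scene","s10")
E
python3 -c "
import cv2;a=cv2.imread('pics/s10.png');cv2.imwrite('pics/s10z.png',cv2.resize(a[170:410,150:380],None,fx=2.5,fy=2.5,interpolation=cv2.INTER_CUBIC))"
```

```text
False
True [-30.09 -14.15  13.6 ] [-1.23 -2.75  5.61] 35.9083
```

View pics/s10z.png

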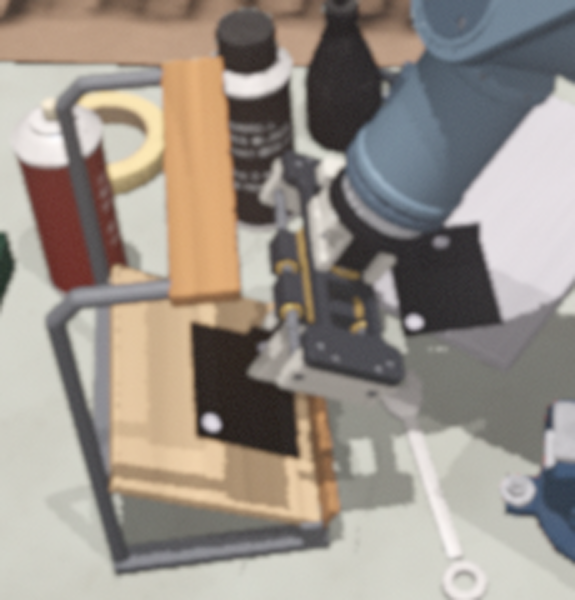

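View pics/w10.png

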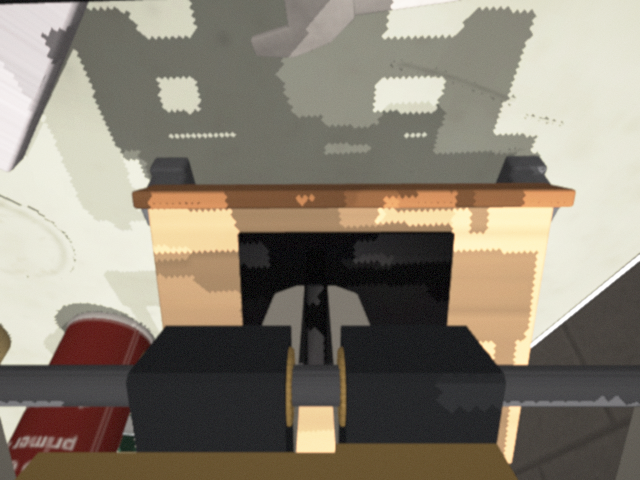

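The bracket lies on the slope, above the lip and centred. TCP height is 13.6 mm, the same as at the grasp. I release and back off along the slope normal.

Run:
```python
from h import *
np.set_printoptions(precision=2,suppress=True)
yr=np.radians(43.3); sz=rot(yr)@[-.5,0,.866025]; sx=rot(yr)@[.866025,0,.5]; sy=rot(yr)@[0,1,0]
O=np.array([585,285,70]); G=O-30*sx-14*sy
robot.move_gripper(0.5)
robot.move_linear(list(G+180*sz),speed=150); robot.sleep(0.5)
print(robot.current_gripper_width(),robot.current_contact_force(),robot.current_t())
w=cam("wrist","w11");s=cam("scene","s11")
cv2.imwrite('pics/s11z.png',cv2.resize(s["img"][170:410,150:380],None,fx=2.5,fy=2.5,interpolation=cv2.INTER_CUBIC))
```

```text
0.5008664948304247 [ 0.21 -0.04 -0.16] 38.5667
```

View pics/s11z.png

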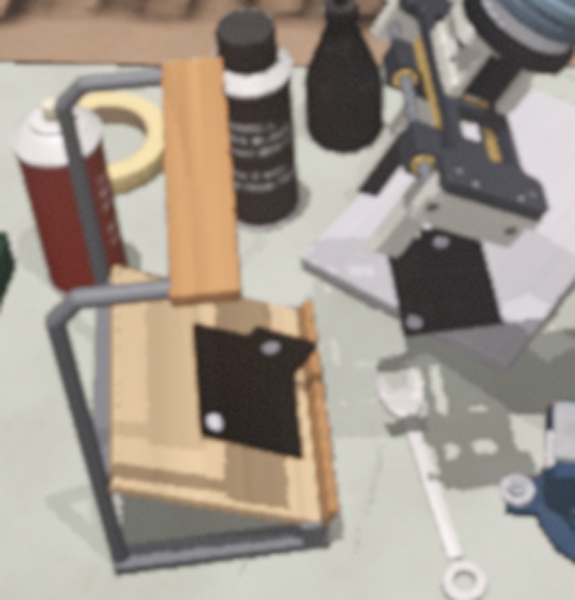

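View pics/w11.png

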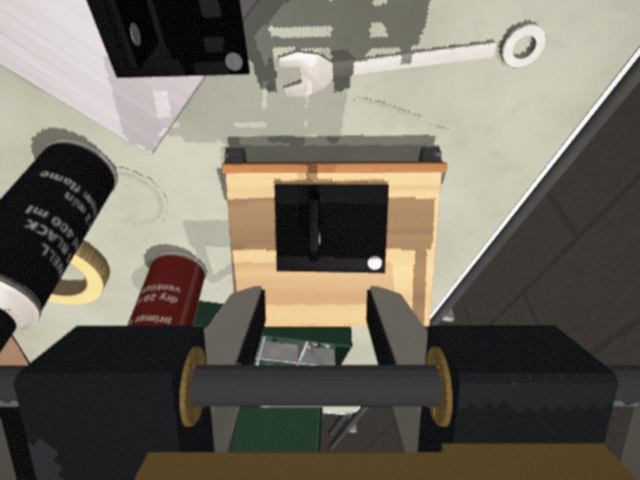

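Run:
```python
from h import *
np.set_printoptions(precision=1,suppress=True)
robot.sleep(0.5)
w=cam("wrist","w12");b=cv2.imread("pics/w11.png")
print("diff",np.abs(w["img"].astype(int)-b)[150:290,225:440].mean())
yr=np.radians(43.3); M=np.stack([rot(yr)@[.866025,0,.5],rot(yr)@[0,1,0],rot(yr)@[-.5,0,.866025]],1);O=np.array([585,285,70.])
C=np.array([(onplane(w,p,O+5*M[:,2],M[:,2])-O)@M for p in [(276,184),(388,184),(386,272),(277,270)]]);print(C,C.mean(0))
print(robot.current_t()); robot.hand_in()
```

```text
diff 3.0250387596899224
[[-65.1 -48.4   5. ]
 [-64.9  49.2   5. ]
 [ 16.3  51.3   5. ]
 [ 14.2 -49.8   5. ]] [-24.9   0.6   5. ]
39.2167
the job is handed in; nothing more can be done
```

The rocking bracket is on the rack and the sound one is on the surface plate. I handed the job in at about 39 s, and no verdict was reported.

**What I did:** I laid the waiting bracket in the −y half of the plate, let go, and pressed its marked corner. It rocks: its rivet moved 0.9 px in the picture while pressed and returned afterwards, and a shadow gap showed under that corner. I then pressed the other bracket, put the rocking one on the slope, and backed off.

**Last checks:**
- **Rocking bracket:** it lies lug up on the slope, in front of the lip. Its centre measures about −25 mm along and +1 mm across from the board's middle. Two pictures over 0.5 s showed no visible movement.
- **Sound bracket:** its centre is about (−15, +105) mm from the plate's, as measured before the final press; it had barely moved in the later views. It shows no gap under its marked corner, although that corner overhangs the plate edge.
- **Robot and bystanders:** the gripper was clear of everything, and the spray can and oil bottle were never approached and looked undisturbed.

**What went wrong or disagreed:**
- **First bracket moved:** on the way to its press, the fingers clipped its lug. That shifted it about 31 mm and turned it about 20°, within the 100 mm allowed.
- **Missed press:** because of that shift, my first press on it landed about 48 mm from the marked corner. I pressed again about 29 mm from it with nearly 7 N, and the base did not move down.
- **Force readings:** noise of about 1 N is as large as the force that rocks the bracket. The choice therefore rests mainly on the pictures.

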